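Close the sprung sample cell with its keyed collar

ROBOT

A 6-joint arm with a two-finger parallel gripper is mounted at the origin on a cart in front of the work surface, level with it; the furniture and walls round the work are solid. World frame = base frame: x ahead of the robot, y to its left, z up, the work surface at z = 0. Lengths are in mm, angles in rad, forces in N, time in s.
With the tool pointing down it reaches from about 350 to 975 mm from the base axis. Payload 7.1 kg.
Tool frame: the origin (TCP) lies midway between the tips of the shut fingers; the grasp point (between the pads) lies 19 mm behind it (r.hold_point_z is the distance from the TCP to the grasp point, in mm); z points along the fingers, y is the line along which they close (so a half turn about z gives the same grasp; the last joint's range is limited). The gripper opens to 88 mm and grips with 3 to 60 N. Pads are 20 mm wide; open, the fingers measure 115 mm over their backs; the gripper's body (75 mm by 178 mm) begins 61 mm behind the grasp point.
Start: joints at [-1.121, 0.423, 1.63, -0, 1.089, -0.019], TCP at [282.399, -557.544, 222.675] pointing down, gripper open.
Joint ranges: [-3, 3], [-0.9, 2.11], [0.09, 2.58], [-1.31, 4.45], [0.11, 2.69], [-2.54, 2.54]. Speed limits (rad/s): [2.39, 2.39, 3.01, 3.14, 3.14, 3.14].

INTERFACE

Orientations are given as a 3x3 rotation matrix whose columns are the frame's x, y, z axes.
In Python, from station import r gives the robot as it stands. The module is installed in compiled form; this text tells all that it offers.
- The arm moves only by the shell command python3 -m handwheel 'ROWS' [FORCE]. ROWS is JSON, a list of rows, each a list of 3 entries, a list of its own where there are three numbers: the opening, from -1 (shut) to 1 (fully open), then the shift along the world's x, y, z in mm, then the turn, a rotation vector about the world's x, y, z in rad. A call has 1 to 10 rows; each row shifts and turns the commanded pose from where the row before left it; what a row does not reach is not made up. A row lasts 1/12 s, in which the tool goes at most 41.7 mm and 7.16 degrees, less where a joint would pass 70% of its speed; a pose out of reach is approached as far as the arm can. A call with a gripper value outside its range is refused whole. The fingers move at their own pace and stop on an object; FORCE is the grip in N (left out, the last holds). Time passes only in rows, so rows that do not move let the fingers close. It gives the time, the measured TCP pose, the force, the opening and the grip force at its end, in the units of the state.
- r.observe(): the state, without advancing time (a new reading comes with each control period).
- r.grab_frame(name): name is "side" or "top"; returns the picture (400x640x3 uint8, red, green, blue); there is no depth.
- r.camera_model(name): a dict with "K" (3x3 intrinsics, pixels), "xyz" and "attitude" of the camera in the world. Camera axes: x right, y up, looking along -z (the intrinsics and any distortion apply to the point x, -y, -z); pixel columns grow to the right and rows downward; lengths in mm; the calibration is good to about 2 mm. A picture is of the moment at which its call begins. camera_model takes no time and is no camera call.
- r.close_job(): hands the job in; it is judged then, once.
Trained networks look in the newest picture that a camera, given by its name, has taken for a name from the list of things; names that differ only in an ending like _2 or _b are one class to them, and where a whole thing is asked for, a point or a joint stands for the part that bears it (a point fixed in the world has none). Each returns a list of dicts, best first, with "p" (0 to 1); they miss things now and then, are a little off and sometimes report something else, mostly with a low value. They report only what shows in the picture. A call takes as long as a camera call.
- r.search_frame(camera, query): "box" ([left, top, right, bottom] in pixels, round what is visible of it).
The state is a dict: "clock": time; "joints": joint angles; "qvel": joint speeds; "tau": joint torques, N m; "position": TCP position; "tcp_rot": TCP orientation; "wrist_force": force on the tool from outside, world axes, zero at the start; "moment": the same for the moment, N m; "finger_gap": opening from 0.0 (shut) to 1.0 (fully open); "grasp_force": force on a finger pad.
Only numpy, scipy, OpenCV 4.12 (cv2) and the standard library are available. Lean on these libraries where they do the work, as an engineer would, in place of code of your own. Each camera call takes 0.05 s, during which the arm holds its last target. There are 200 camera calls.

TASK

Stand the capped sample vial upright, cap up, on the sprung pan in the bore of the sample cell and let go of it. Then put the knurled collar over it onto the barrel and turn it until its hidden keyways drop over the two side pins, and push it down fully home on the shoulder against the spring. Finish while still holding the collar pushed home with the gripper, keep the vial from tipping over, and leave everything else on the bench where it stands.

Things in the scene. Friction and masses are not known exactly. Their poses are not given: they have to be found in the camera images.
- cell: sample cell fixed to the bench: grey round foot 104 mm across and 10 mm high, on it a steel shoulder 65 mm across, on that an upright steel barrel 39 mm across, its rounded rim 57 mm above the bench. Origin: on the axis at the bench; z up; the barrel's two pins point along +x and -x.
- cell_mouth (a point): centre of the barrel's open mouth, on the axis, 57 mm above the bench; the bore is 32 mm across
- cell_pins (a point): point on the axis, 40.5 mm above the bench, level with the upper edge of the two round pins, 5 mm thick, that stick 6 mm out of the barrel's outside half a turn apart. A collar at a wrong angle sits on them with its lower end at this height; if it stops part way down past them, a keyway rubs on a pin and a few degrees more turn frees it.
- cell_shoulder (a point): point on the axis level with the shoulder's flat top, 24 mm above the bench, where the collar's lower end lies when it is home
- pan (a joint): sprung pan, a disc 30 mm across inside the bore, its top 25 mm above the bench at 0; the value is how far it is pressed down in m (0 to 0.014). Spring: 4 N at first, then 0.5 N per mm. It rises again when let go. A vial on it sinks in the bore without touching bottom.
- vial: small glass screw-cap sample vial, upright, 53 mm tall: body 27 mm across up to 37 mm, ribbed cap 22 mm across from 40 mm to the top (cap does not turn). About 22 g. Origin: centre of its underside, z up. Standing on the pan its top is 78 mm above the bench, 21 mm above the barrel's mouth, so that the cap can be held from above while the vial is set down.
- collar: knurled aluminium collar, a round cap 62 mm across, 52 mm tall, standing open end down, about 0.16 kg. Origin: centre of its open lower end; z up. Bore 43 mm across, 44 mm deep. Four straight keyways 8.5 mm wide and 55 mm across run in the bore, a quarter turn apart, unseen from outside and their direction unmarked: a turn of up to 90 degrees, either way, finds one.
- collar_top (a point): centre of the collar's top, 52 mm above its lower end; the top is 8 mm thick with a 17 mm hole. With the keyways within about 4 degrees of the pins the collar drops 16.5 mm from the pins to the shoulder; over the last 10 mm it presses vial and pan down, about 9 N when home, and springs up again if let go.
- petri: bystander: a closed petri dish, 91 mm across, 16 mm high; leave it. Origin: centre of its underside
- freezer_block: bystander: a dark storage block with a red lid, 41 x 53 x 42 mm; leave it. Origin: centre of its underside
- roll: bystander: a roll of label tape, 66 mm across, 25 mm high; leave it. Origin: centre of its underside
- pen: bystander: a slim pen, 145 mm long, 9 mm thick; leave it. Origin: centre of its underside
- boat: bystander: a square weighing boat, 81 x 81 x 17 mm; leave it. Origin: centre of its underside
- brown_bottle: bystander: an amber bottle, 88 mm across, 192 mm tall; leave it. Origin: centre of its underside

How it is judged (in metres and radians):
On the way, in this order (a step that is already met when the one before it is completed fails the run):
1. the vial stands released on the pan in the cell (z of vial in the frame of cell below 0.028 m and horizontal distance between vial and cell below 0.005 m and contact force between the fingers and vial below 0.1 N and angle between vial's own z axis and vertical below 0.25 rad), for 0.2 s.
2. the collar has dropped over the pins and is pushed home (z of collar in the frame of cell below 0.0262 m and horizontal distance between collar and cell below 0.004 m and angle between the z axis of collar and the z axis of cell, either way round below 0.1 rad and value of joint pan above 0.0075 m), for 0.3 s.
At the end, for the whole second after the job is handed in: The collar is held by the fingers (contact over 2 N), square (0.1 rad) and centred (4 mm) on the cell, its lower end within 2.2 mm of the shoulder, the vial under it in the bore (within 5 mm of the axis) and the pan pressed down more than 7.5 mm (all of step 2 and z of vial in the frame of cell below 0.028 m and horizontal distance between vial and cell below 0.005 m and contact force between the fingers and collar above 2 N and linear speed of collar below 0.02 m/s); the arm keeps its last pose, push and grip.
It fails at once if the vial is tipped over (angle between vial's own z axis and vertical above 0.7 rad).
It fails at once if a bystander is displaced by more than 40 mm (distance of any of petri, freezer_block, roll, pen, boat, brown_bottle from where it was at the start of the episode above 0.04 m).
It also fails if it takes over 58 s, if anything falls off the work surface, if the arm or the gripper's body presses on something with over 40 N, if the wrist force passes 120 N, or if a joint passes its speed limit or range.

## Working session

There is one attempt and no reset: what is moved stays moved. The work goes in short steps, Python scripts to look and compute and a shell command to move; the robot and the scene stay as the last step left them, time stands still between calls to the robot, and variables do not carry over. Pictures are saved under pics/ and viewed, at most 10 in all, crops included, and the job is handed in when it is done.

```bash
mkdir -p pics; cat > h.py <<'E'
import numpy as np, cv2
from station import r
def cam(n):
    m=r.camera_model(n); return np.array(m["K"],float),np.array(m["xyz"],float),np.array(m["attitude"],float),m
def ray(n,u,v):
    K,t,R,_=cam(n); p=np.linalg.inv(K)@[u,v,1]; d=R@np.array([p[0],-p[1],-p[2]]); return t,d/np.linalg.norm(d)
def atz(n,u,v,z):
    t,d=ray(n,u,v); return t+d*(z-t[2])/d[2]
def proj(n,P):
    K,t,R,_=cam(n); c=R.T@(np.asarray(P,float)-t); q=K@[c[0],-c[1],-c[2]]; return q[:2]/q[2]
E
python3 - <<'E'
from h import *
for n in("side","top"):
    im=r.grab_frame(n); cv2.imwrite(f"pics/{n}0.png",im[:,:,::-1]); print(n,r.camera_model(n))
    for q in ["cell","vial","collar","petri","freezer_block","roll","pen","boat","brown_bottle"]:
        for d in r.search_frame(n,q)[:2]:
            print(q,round(d["p"],2),np.round(d["box"],1))
print(r.observe())
E
```

```text
side {'K': array([[507.25593806,   0.        , 324.01657866],
       [  0.        , 507.25593806, 197.76808279],
       [  0.        ,   0.        ,   1.        ]]), 'xyz': array([-943.60182201,  -30.30753373,  743.81269842]), 'attitude': array([[ 1.27739947e-02,  4.26621298e-01, -9.04340143e-01],
       [-9.99918262e-01,  4.95868848e-03, -1.17848008e-02],
       [-5.43305956e-04,  9.04416762e-01,  4.26649769e-01]])}
cell 0.24 [187.9 202.7 217.9 222.2]
collar 0.74 [376.7 200.4 398.5 220.9]
roll 0.44 [276.1 222.4 282.1 235. ]
pen 0.66 [352.  221.3 378.2 233.8]
boat 0.52 [187.5 203.2 220.  216.3]
brown_bottle 0.76 [423.  150.9 452.4 211.4]
top {'K': array([[361.33466991,   0.        , 323.36256821],
       [  0.        , 361.33466991, 202.34300495],
       [  0.        ,   0.        ,   1.        ]]), 'xyz': array([ 359.02940812,  -14.65645012, 1038.51585032]), 'attitude': array([[ 0.00326429,  0.98388474, -0.17877404],
       [-0.99997793,  0.00217723, -0.00627652],
       [-0.00578614,  0.17879059,  0.98387014]])}
cell 0.71 [303.5 188.8 336.6 226.5]
vial 0.66 [340.7 147.8 370.  177.8
[... 447 characters left out ...]
     1.08862406e+00, -1.89932276e-02]), 'qvel': array([-0.00019481,  0.00160138, -0.00245311, -0.00143539, -0.00115369,
       -0.001952  ]), 'tau': array([-1.91316940e-03, -5.44584453e+01, -2.74048519e+01,  6.43628812e-02,
        1.67175138e-02, -9.69217581e-06]), 'position': array([ 282.40223761, -557.51564701,  222.65652115]), 'tcp_rot': array([[ 8.92117984e-01,  4.51802504e-01, -4.63532846e-06],
       [ 4.51802503e-01, -8.92117981e-01,  7.61757839e-05],
       [ 3.02811501e-05, -7.00520398e-05, -9.99999997e-01]]), 'wrist_force': array([-0.52026891,  0.29406806,  0.28906052]), 'moment': array([-0.01317887,  0.042742  , -0.01554585]), 'grasp_force': 0.0, 'finger_gap': 1.0016747925112697}
```

View pics/top0.png

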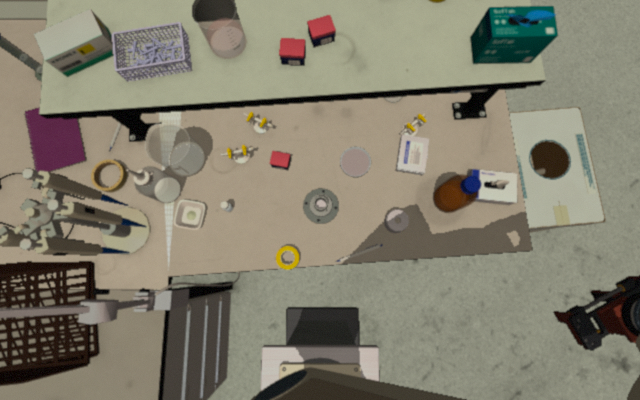

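View pics/side0.png

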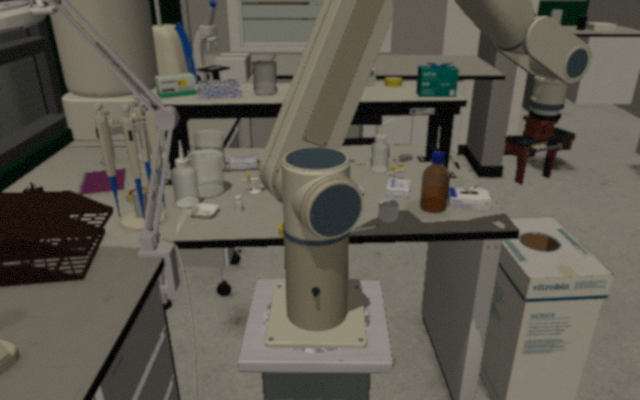

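The top view shows the cell at about (321,205), a small vial at (227,204), and the collar at (397,219). In the side view the vial is at (238,201), the collar at (388,211), and the arm hides the cell. I'll zoom in for sub-pixel centres.

```bash
python3 - <<'E'
from h import *
A=cv2.imread("pics/top0.png");B=cv2.imread("pics/side0.png")
def c(I,u,v,w=20,s=13): 
    return cv2.resize(I[v-w:v+w,u-w:u+w],(390,290),interpolation=cv2.INTER_CUBIC) if 0 else cv2.resize(I[v-15:v+15,u-20:u+20],(400,300),interpolation=cv2.INTER_CUBIC)
out=np.vstack([np.hstack([c(A,227,204),c(A,397,219)]),np.hstack([c(A,321,205),c(B,238,201)])])
cv2.imwrite("pics/zoom0.png",out)
for n,u,v in(("top",227,204),("top",397,219),("top",321,205)):
    for z in(0,52): print(n,u,v,z,np.round(atz(n,u,v,z),1))
print(np.round(atz("side",238,209,0)),np.round(atz("side",388,220,0)))
# expected foot ellipse projected: fit cell by size
E
```

```text
top 227 204 0 [542.2 273.7   0. ]
top 227 204 52 [533.  259.2  52. ]
top 397 219 0 [ 499.2 -221.3    0. ]
top 397 219 52 [ 492.2 -210.9   52. ]
top 321 205 0 [539.8  -1.2   0. ]
top 321 205 52 [530.8  -1.8  52. ]
[543. 272.   0.] [ 472. -213.    0.]
```

View pics/zoom0.png

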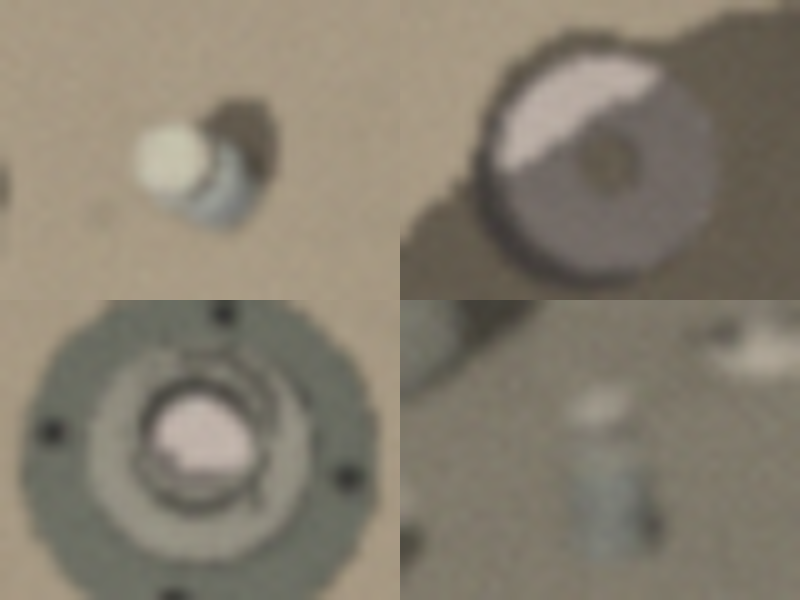

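The zoom gives these top-view centres:
- vial cap top: about (223.9,204.5)
- collar top and hole: about (397.2,219.9)
- barrel mouth: about (320.7,204.2)
- foot holes: about (320.4,205.1)

In the side view the cap top is at about (237.9,195).

```bash
python3 - <<'E'
from h import *
f=lambda n,u,v,z:print(n,z,np.round(atz(n,u,v,z),1))
f("top",223.85,204.5,53); f("side",237.85,195.3,53)
f("top",397.15,219.85,52); f("side",387.6,204,52)
f("top",320.65,204.15,57); f("top",320.4,205.1,10)
# side-view: box bottom/near edge of collar predicted at estimate
p=atz("top",397.15,219.85,52)
print(proj("side",p),proj("side",p-[31,0,52]),proj("side",p-[0,31,26]),proj("side",p+[0,31,-26]))
A=cv2.imread("pics/top0.png")
# brown-bottle, pen etc approx positions
for nm,u,v in(("pen",360,254),("roll",288,257),("boat",190,214),("freezer",281,159),("petri",356,161),("valveL",240,154)): print(nm,np.round(atz("top",u,v,10)))
for z in(100,200,300,400): print("shelf edge",z,np.round(atz("top",320,105,z)))
print("shelf from side",np.round(ray("side",310,100),2), "bottle", np.round(atz("side",435,208,0)))
E
```

```text
top 53 [531.4 267.6  53. ]
side 53 [536.1 267.   53. ]
top 52 [ 489.8 -211.3   52. ]
side 52 [ 479.6 -209.8   52. ]
top 57 [532.3  -0.9  57. ]
top 10 [5.378e+02 4.000e-01 1.000e+01]
[387.72665055 202.56987353] [387.84416548 221.88952706] [397.13077623 210.04106134] [377.45280591 209.93804018]
pen [ 398. -112.   10.]
roll [389.  91.  10.]
boat [511. 376.  10.]
freezer [676. 118.  10.]
petri [ 670. -104.   10.]
valveL [691. 240.  10.]
shelf edge 100 [804.   2. 100.]
shelf edge 200 [757.  -0. 200.]
shelf edge 300 [709.  -2. 300.]
shelf edge 400 [662.  -4. 400.]
shelf from side [[-9.4360e+02 -3.0310e+01  7.4381e+02]
 [ 9.7000e-01  4.0000e-02 -2.5000e-01]] bottle [ 558. -376.    0.]
```

```bash
cat >> h.py <<'E'
def fit(im,n,x,y,z,rad,d=4,half=8,step=0.5,ang=None):
    I=cv2.GaussianBlur(im.astype(np.float32),(0,0),0.6)
    a=np.linspace(0,2*np.pi,120,endpoint=False) if ang is None else ang
    c=np.stack([np.cos(a),np.sin(a),0*a],1); K,t,R,_=cam(n)
    def s(P):
        q=(P-t)@R; u=K[0,0]*q[:,0]/-q[:,2]+K[0,2]; v=-K[1,1]*q[:,1]/-q[:,2]+K[1,2]
        return cv2.remap(I,u.astype(np.float32)[None],v.astype(np.float32)[None],cv2.INTER_LINEAR)[0]
    best=[]
    for X in np.arange(x-half,x+half+.1,step):
        for Y in np.arange(y-half,y+half+.1,step):
            o=np.array([X,Y,z]); e=np.linalg.norm(s(o+c*(rad+d))-s(o+c*(rad-d)),axis=1)
            best.append((np.minimum(e,np.percentile(e,80)).mean(),X,Y))
    best.sort(reverse=True); b=np.array(best[:8]); return b[:,1:].mean(0),b[0,0]
E
python3 - <<'E'
from h import *
im=r.grab_frame("top"); si=r.grab_frame("side")
print("foot",fit(im,"top",535,0,10,52)); print("shoulder",fit(im,"top",535,0,24,32.5)); print("bore",fit(im,"top",533,0,57,16,2)); print("barrel",fit(im,"top",533,0,57,19.5,2))
print("collar",fit(im,"top",489,-211,52,31,3)); print("hole",fit(im,"top",489,-211,52,8.5,3))
print("cap",fit(im,"top",531,267,53,11,3)); print("cap side",fit(si,"side",535,267,53,11,3))
E
```

```text
foot (array([ 5.369375e+02, -6.250000e-02]), np.float64(69.13400268554688))
shoulder (array([5.3825e+02, 5.0000e-01]), np.float64(42.62776565551758))
bore (array([528.75,   1.25]), np.float64(48.53482437133789))
barrel (array([525.0625,   1.    ]), np.float64(31.534029006958008))
collar (array([ 489.25, -212.75]), np.float64(49.26469802856445))
hole (array([ 496.375, -211.   ]), np.float64(35.866844177246094))
cap (array([532.4375, 268.9375]), np.float64(47.12705993652344))
cap side (array([530.125, 267.125]), np.float64(20.208120346069336))
```

```bash
python3 -m handwheel '[[1,[12,39,0],[0,0,0.1102]],[1,[12,39,0],[0,0,0.1102]],[1,[12,39,0],[0,0,0.1102]],[1,[12,39,0],[0,0,0.1102]],[1,[12,39,0],[0,0,0.1102]],[1,[12,39,0],[0,0,0.1102]],[1,[12,39,0],[0,0,0.1102]],[1,[12,39,0],[0,0,0.1102]],[1,[12,39,0],[0,0,0.1102]],[1,[12,39,0],[0,0,0.1102]]]' 8
python3 -m handwheel '[[1,[12,40,0],[0,0,0]],[1,[12,40,0],[0,0,0]],[1,[12,40,0],[0,0,0]],[1,[12,40,0],[0,0,0]],[1,[12,40,0],[0,0,0]],[1,[12,40,0],[0,0,0]],[1,[12,40,0],[0,0,0]],[1,[12,40,0],[0,0,0]],[1,[12,40,0],[0,0,0]],[1,[0,0,0],[0,0,0]]]'
python3 - <<'E'
from h import *
im=r.grab_frame("top")
print("foot",fit(im,"top",537,0,10,52)); print("shoulder",fit(im,"top",537,0,24,32.5))
K=atz("top",320.65,204.15,57);print(r.observe()["position"])
a=np.linspace(0,2*np.pi,120)
im=r.grab_frame("side")
for n,C in(("cell",(537,0,0)),):
    print(proj("side",C),proj("side",np.add(C,(0,0,57))))
    u,v=proj("side",np.add(C,(0,0,30))).astype(int)
c=im[v-30:v+30,u-40:u+40]; cv2.imwrite("pics/cells.png",cv2.resize(c[:,:,::-1],(800,600),interpolation=cv2.INTER_CUBIC)); print(u,v)
E
```

```text
clock: 1.93
position: [402.6, -165.8, 223.0]
tcp_rot: [[-0.005, 1.0, 0.001], [1.0, 0.005, -0.0], [-0.0, 0.001, -1.0]]
wrist_force: [0.8, 0.1, 0.2]
finger_gap: 1.002
grasp_force: 0.0
clock: 2.77
position: [512.4, 197.8, 223.2]
tcp_rot: [[-0.004, 1.0, 0.003], [1.0, 0.004, 0.003], [0.003, 0.003, -1.0]]
wrist_force: [-0.7, -0.0, -0.1]
finger_gap: 0.999
grasp_force: 0.0
foot (array([ 5.370625e+02, -4.375000e-01]), np.float64(55.76762008666992))
shoulder (array([ 5.375625e+02, -6.250000e-02]), np.float64(29.370756149291992))
[511.00150467 195.00807202 222.69804129]
[320.65224668 210.29433723] [320.59250089 194.46117938]
320 202
```

View pics/cells.png

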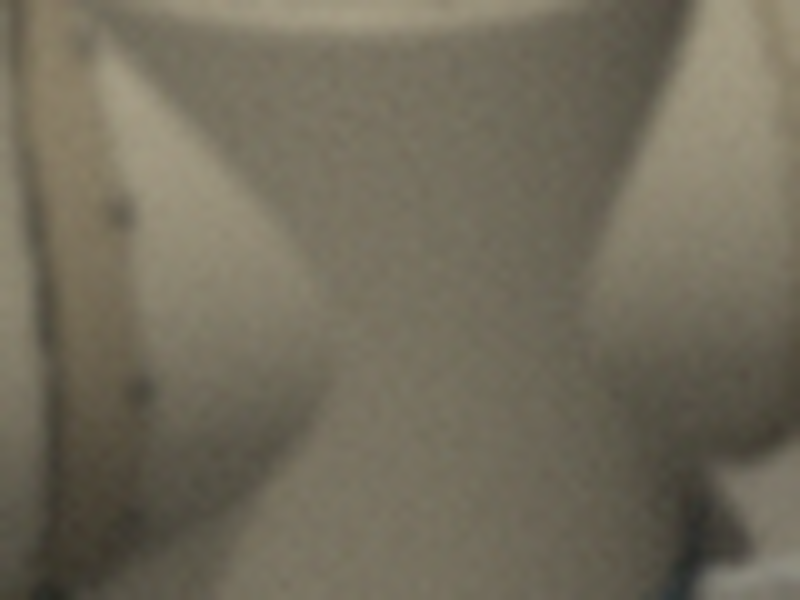

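The side camera's line to the cell is blocked by the arm itself, so I'll take the cell from the top view: about (537,0). Next I go to the vial.

```bash
python3 -m handwheel '[[1,[11,38,0],[0,0,0]],[1,[11,38,0],[0,0,0]],[1,[0,0,-20],[0,0,0]],[1,[0,0,-36],[0,0,0]],[1,[0,0,-36],[0,0,0]],[1,[0,0,-36],[0,0,0]],[1,[0,0,-30],[0,0,0]],[1,[0,0,-17],[0,0,0]],[1,[0,0,-6],[0,0,0]],[1,[0,0,0],[0,0,0]]]' 8
python3 -m handwheel '[[-1,[0,0,0],[0,0,0]],[-1,[0,0,0],[0,0,0]],[-1,[0,0,0],[0,0,0]],[-1,[0,0,0],[0,0,0]],[-1,[0,0,0],[0,0,0]],[-1,[0,0,0],[0,0,0]],[-1,[0,0,0],[0,0,0]],[-1,[0,0,0],[0,0,0]]]' 8
```

```text
clock: 3.7
position: [531.2, 265.9, 40.4]
tcp_rot: [[0.001, 1.0, -0.003], [1.0, -0.001, -0.002], [-0.002, -0.003, -1.0]]
wrist_force: [-0.3, 0.1, 0.2]
finger_gap: 0.999
grasp_force: 0.0
clock: 4.37
position: [532.2, 267.7, 41.8]
tcp_rot: [[-0.0, 1.0, 0.0], [1.0, 0.0, 0.0], [0.0, 0.0, -1.0]]
wrist_force: [-0.5, -0.2, 0.6]
finger_gap: 0.439
grasp_force: 0.0
```

```bash
python3 -m handwheel '[[-1,[0,0,0],[0,0,0]],[-1,[0,0,0],[0,0,0]],[-1,[0,0,0],[0,0,0]],[-1,[0,0,0],[0,0,0]],[-1,[0,0,0],[0,0,0]],[-1,[0,0,0],[0,0,0]]]' 10
python3 -m handwheel '[[-1,[0,0,8],[0,0,0]],[-1,[0,0,20],[0,0,0]],[-1,[0,0,30],[0,0,0]],[-1,[0,0,25],[0,0,0]],[-1,[0,0,0],[0,0,0]],[-1,[0,0,0],[0,0,0]]]' 10
```

```text
clock: 4.87
position: [532.1, 267.6, 41.6]
tcp_rot: [[0.0, 1.0, -0.0], [1.0, -0.0, -0.0], [-0.0, -0.0, -1.0]]
wrist_force: [0.2, -0.2, -1.1]
finger_gap: 0.239
grasp_force: 10.0
clock: 5.37
position: [533.2, 268.2, 126.7]
tcp_rot: [[-0.0, 1.0, 0.003], [1.0, 0.0, 0.002], [0.002, 0.003, -1.0]]
wrist_force: [-0.1, -1.0, -1.0]
finger_gap: 0.237
grasp_force: 10.0
```

```bash
python3 -m handwheel '[[-1,[0,-15,0],[0,0,0]],[-1,[1,-30,0],[0,0,0]],[-1,[1,-38,0],[0,0,0]],[-1,[1,-40,0],[0,0,0]],[-1,[1,-40,0],[0,0,0]],[-1,[1,-40,0],[0,0,0]],[-1,[0,-35,0],[0,0,0]],[-1,[0,-20,0],[0,0,0]],[-1,[0,-10,0],[0,0,0]],[-1,[0,0,0],[0,0,0]]]' 10
python3 -m handwheel '[[-1,[0,0,0],[0,0,0]],[-1,[0,0,0],[0,0,0]],[-1,[0,0,0],[0,0,0]]]' 10
python3 - <<'E'
from h import *
im=r.grab_frame("top");p=r.observe()["position"];print(p)
c=im[170:230,280:360]; cv2.imwrite("pics/top1.png",cv2.resize(c[:,:,::-1],(800,600),interpolation=cv2.INTER_CUBIC))
print("tcp px",proj("top",p),"axis mouth",proj("top",(537,0,57)),"vial bottom",proj("top",p+[0,0,-41]))
E
```

```text
clock: 6.2
position: [536.0, -2.5, 123.6]
tcp_rot: [[0.003, 1.0, -0.002], [1.0, -0.003, -0.0], [-0.0, -0.002, -1.0]]
wrist_force: [0.4, 0.7, -0.6]
finger_gap: 0.238
grasp_force: 10.0
clock: 6.45
position: [537.0, 0.9, 124.5]
tcp_rot: [[-0.002, 1.0, -0.0], [1.0, 0.002, 0.0], [0.0, -0.0, -1.0]]
wrist_force: [-0.3, -0.6, -0.5]
finger_gap: 0.239
grasp_force: 10.0
[537.09095981   0.88794579 124.53915916]
tcp px [319.6084527  197.75806489] axis mouth [320.32148492 202.47026108] vial bottom [319.85256518 200.67486701]
```

View pics/top1.png

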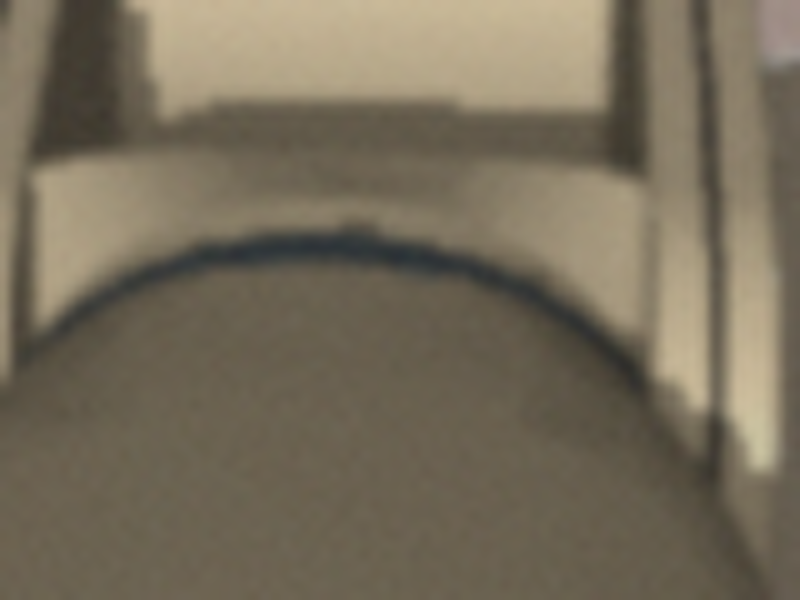

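The arm hides the cell from the top camera as well, so I'll insert by feel with slow steps and check the force.

```bash
python3 -m handwheel '[[-1,[0,-0.7,-10],[0,0,0]],[-1,[0,0,-10],[0,0,0]],[-1,[0,0,-4],[0,0,0]],[-1,[0,0,0],[0,0,0]],[-1,[0,0,0],[0,0,0]],[-1,[0,0,-2],[0,0,0]],[-1,[0,0,-2],[0,0,0]],[-1,[0,0,-2],[0,0,0]],[-1,[0,0,0],[0,0,0]]]' 10
python3 -m handwheel '[[-1,[0,0,-2],[0,0,0]],[-1,[0,0,-2],[0,0,0]],[-1,[0,0,-1],[0,0,0]],[-1,[0,0,0],[0,0,0]]]' 10
```

```text
clock: 7.25
position: [537.0, -1.1, 94.4]
tcp_rot: [[0.0, 1.0, -0.0], [1.0, -0.0, 0.0], [0.0, -0.0, -1.0]]
wrist_force: [-0.5, 0.7, -0.4]
finger_gap: 0.236
grasp_force: 10.0
clock: 7.58
position: [537.0, -1.1, 89.4]
tcp_rot: [[-0.0, 1.0, -0.0], [1.0, 0.0, -0.0], [-0.0, -0.0, -1.0]]
wrist_force: [-0.5, -0.6, -0.0]
finger_gap: 0.233
grasp_force: 10.0
```

```bash
python3 -m handwheel '[[-1,[0,0,-4],[0,0,0]],[-1,[0,0,-4],[0,0,0]],[-1,[0,0,-2],[0,0,0]],[-1,[1,0,0],[0,0,0]],[-1,[1,0,0],[0,0,0]],[-1,[0,0,0],[0,0,0]],[-1,[0,0,0],[0,0,0]]]' 10
python3 -m handwheel '[[-1,[-1,0,0],[0,0,0]],[-1,[-1,0,0],[0,0,0]],[-1,[-1,0,0],[0,0,0]],[-1,[-1,0,0],[0,0,0]],[-1,[0,0,0],[0,0,0]],[-1,[0,0,0],[0,0,0]]]' 10
```

```text
clock: 8.17
position: [539.4, -1.1, 79.8]
tcp_rot: [[-0.0, 1.0, 0.0], [1.0, 0.0, -0.0], [-0.0, 0.0, -1.0]]
wrist_force: [0.2, -0.4, -0.6]
finger_gap: 0.238
grasp_force: 10.0
clock: 8.67
position: [535.2, -1.1, 79.8]
tcp_rot: [[0.0, 1.0, 0.0], [1.0, -0.0, 0.0], [0.0, 0.0, -1.0]]
wrist_force: [0.8, 0.6, -0.5]
finger_gap: 0.235
grasp_force: 10.0
```

X is free from 535.2 to 539.4, so the true axis x is about 537.3. I'll probe y the same way, then set the vial down.

```bash
python3 -m handwheel '[[-1,[1,1,0],[0,0,0]],[-1,[1,1,0],[0,0,0]],[-1,[0,1,0],[0,0,0]],[-1,[0,0,0],[0,0,0]],[-1,[0,0,0],[0,0,0]]]' 10
python3 -m handwheel '[[-1,[0,-1,0],[0,0,0]],[-1,[0,-1,0],[0,0,0]],[-1,[0,-1,0],[0,0,0]],[-1,[0,-1,0],[0,0,0]],[-1,[0,0,0],[0,0,0]],[-1,[0,0,0],[0,0,0]]]' 10
```

```text
clock: 9.08
position: [537.2, 2.0, 79.6]
tcp_rot: [[-0.0, 1.0, -0.0], [1.0, 0.0, -0.0], [-0.0, -0.0, -1.0]]
wrist_force: [-0.0, 0.0, -0.9]
finger_gap: 0.234
grasp_force: 10.0
clock: 9.58
position: [537.2, -2.2, 79.7]
tcp_rot: [[0.0, 1.0, 0.0], [1.0, -0.0, 0.0], [0.0, 0.0, -1.0]]
wrist_force: [-0.2, -0.2, -0.8]
finger_gap: 0.234
grasp_force: 10.0
```

```bash
python3 -m handwheel '[[-1,[0,2,-3],[0,0,0]],[-1,[0,0,-3],[0,0,0]],[-1,[0,0,-3],[0,0,0]],[-1,[0,0,-2],[0,0,0]],[-1,[0,0,-1],[0,0,0]],[-1,[0,0,-1],[0,0,0]],[-1,[0,0,0],[0,0,0]]]' 10
```

```text
clock: 10.17
position: [537.1, -0.1, 66.5]
tcp_rot: [[0.0, 1.0, -0.0], [1.0, -0.0, 0.0], [0.0, -0.0, -1.0]]
wrist_force: [0.9, -0.8, -0.0]
finger_gap: 0.239
grasp_force: 10.0
```

```bash
python3 -m handwheel '[[-1,[0,0,-1],[0,0,0]],[-1,[0,0,0],[0,0,0]]]' 10; python3 -m handwheel '[[0.2,[0,0,0],[0,0,0]],[0.2,[0,0,0],[0,0,0]],[0.2,[0,0,0],[0,0,0]],[0.2,[0,0,0],[0,0,0]],[0.2,[0,0,10],[0,0,0]],[1,[0,0,25],[0,0,0]],[1,[0,0,35],[0,0,0]],[1,[0,0,35],[0,0,0]],[1,[0,0,30],[0,0,0]],[1,[0,0,0],[0,0,0]]]' 10
```

```text
clock: 10.33
position: [537.4, -0.1, 65.9]
tcp_rot: [[0.0, 1.0, 0.001], [1.0, -0.0, -0.0], [-0.0, 0.001, -1.0]]
wrist_force: [-0.1, -0.2, 4.8]
finger_gap: 0.235
grasp_force: 10.0
clock: 11.17
position: [540.7, -0.1, 207.4]
tcp_rot: [[0.0, 1.0, 0.011], [1.0, -0.0, -0.0], [-0.0, 0.011, -1.0]]
wrist_force: [1.5, 0.7, 0.5]
finger_gap: 0.938
grasp_force: 0.0
```

```bash
python3 -m handwheel '[[1,[-5,-22,0],[0,0,0]],[1,[-8,-38,0],[0,0,0]],[1,[-9,-40,0],[0,0,0]],[1,[-9,-40,0],[0,0,0]],[1,[-9,-38,0],[0,0,0]],[1,[-5,-22,0],[0,0,0]],[1,[-2.4,-12,0],[0,0,0]],[1,[0,0,0],[0,0,0]]]' 35
python3 - <<'E'
from h import *
im=r.grab_frame("top");si=r.grab_frame("side");print(r.observe()["position"])
print("foot",fit(im,"top",537,0,10,52))
print("cap",fit(im,"top",537,0,78,11,3))
for n,i,u,v,q in(("top",im,320,202,"c2"),("side",si,388,211,"d2")): cv2.imwrite("pics/%s.png"%q,cv2.resize(i[v-24:v+24,u-32:u+32,::-1],(400,300),interpolation=cv2.INTER_CUBIC))
cv2.imwrite("pics/e2.png",np.hstack([cv2.imread("pics/c2.png"),cv2.imread("pics/d2.png")]))
E
```

```text
clock: 11.83
position: [489.2, -213.9, 200.7]
tcp_rot: [[0.003, 1.0, 0.0], [1.0, -0.003, -0.0], [-0.0, 0.0, -1.0]]
wrist_force: [0.4, -0.3, -0.0]
finger_gap: 1.0
grasp_force: 0.0
[ 489.70599054 -211.49825666  200.56262335]
foot (array([ 5.370625e+02, -6.250000e-02]), np.float64(62.650291442871094))
cap (array([5.3675e+02, 2.5000e-01]), np.float64(86.35403442382812))
```

View pics/e2.png

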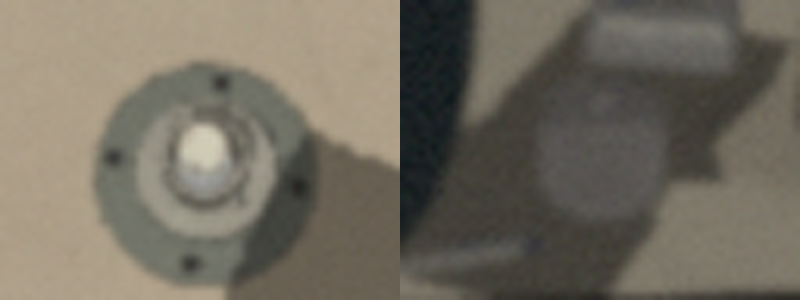

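The vial stands upright in the cell, with its cap at about (320,201) in the top image. The collar is at (387.5,211) in the side image, below the fingers as predicted. I'll descend and grasp it.

```bash
python3 -m handwheel '[[1,[0,0,-20],[0,0,0]],[1,[0,0,-36],[0,0,0]],[1,[0,0,-38],[0,0,0]],[1,[0,0,-38],[0,0,0]],[1,[0,0,-30],[0,0,0]],[1,[0,0,-16],[0,0,0]],[1,[0,0,-7.5],[0,0,0]],[-1,[0,0,0],[0,0,0]],[-1,[0,0,0],[0,0,0]],[-1,[0,0,0],[0,0,0]]]' 35
python3 -m handwheel '[[-1,[0,0,0],[0,0,0]],[-1,[0,0,0],[0,0,0]],[-1,[0,0,0],[0,0,0]],[-1,[0,0,0],[0,0,0]],[-1,[0,0,0],[0,0,0]]]' 35
```

```text
clock: 12.77
position: [491.0, -211.9, 16.5]
tcp_rot: [[-0.001, 1.0, 0.002], [1.0, 0.001, -0.001], [-0.001, 0.002, -1.0]]
wrist_force: [0.9, -0.2, -0.3]
finger_gap: 0.812
grasp_force: 0.0
clock: 13.18
position: [490.9, -212.3, 16.6]
tcp_rot: [[0.0, 1.0, 0.002], [1.0, -0.0, -0.001], [-0.001, 0.002, -1.0]]
wrist_force: [-0.4, 2.7, 7.5]
finger_gap: 0.702
grasp_force: 35.0
```

```bash
python3 -m handwheel '[[-1,[0,0,8],[0,0,0]],[-1,[0,0,20],[0,0,0]],[-1,[0,0,30],[0,0,0]],[-1,[0,0,30],[0,0,0]],[-1,[0,0,12],[0,0,0]],[-1,[0,0,0],[0,0,0]],[-1,[0,0,0],[0,0,0]]]' 35
python3 - <<'E'
from h import *
s=r.observe();p=s["position"];print(p,s["tcp_rot"])
im=r.grab_frame("top");si=r.grab_frame("side")
print("collar top",fit(im,"top",491,-212,p[2]+35.4,31,3))
print(r.search_frame("side","collar")[:1], proj("side",p+[0,0,9]),proj("side",p+[-31,0,-16.6]),proj("side",p+[-31,0,35]))
cv2.imwrite("pics/f3.png",np.hstack([cv2.resize(i[v-24:v+24,u-32:u+32,::-1],(400,300),interpolation=cv2.INTER_CUBIC) for i,(u,v) in((im,proj("top",p).astype(int)),(si,proj("side",p).astype(int)))]))
E
```

```text
clock: 13.77
position: [489.8, -212.2, 115.4]
tcp_rot: [[0.0, 1.0, 0.001], [1.0, -0.0, -0.001], [-0.001, 0.001, -1.0]]
wrist_force: [-0.9, -0.5, -1.7]
finger_gap: 0.707
grasp_force: 35.0
[ 489.75148974 -212.1720716   115.41798341] [[ 1.11339067e-04  9.99999395e-01  1.09469173e-03]
 [ 9.99999827e-01 -1.10707195e-04 -5.77258660e-04]
 [-5.77137120e-04  1.09475581e-03 -9.99999234e-01]]
collar top (array([ 483.625, -205.25 ]), np.float64(29.72616195678711))
[{'box': [376.8, 170.5, 402.1, 192.1], 'p': 0.49}] [389.27921725 181.36052709] [389.8780693  193.15120086] [390.82310444 177.50237339]
```

View pics/f3.png

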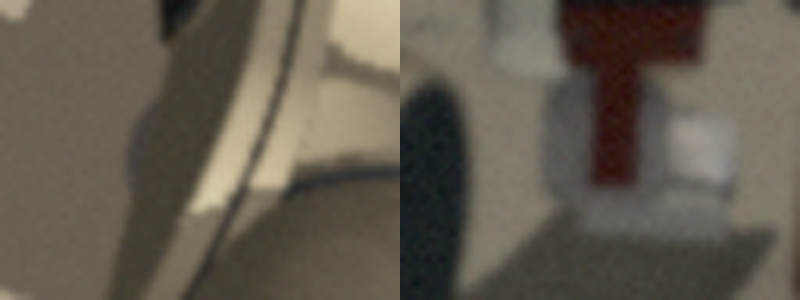

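The collar is held square. Its centre lies on the finger line, allowing for perspective. Now I carry it over the cell.

```bash
python3 -m handwheel '[[-1,[3,14,0],[0,0,0]],[-1,[6,28,0],[0,0,0]],[-1,[8,36,0],[0,0,0]],[-1,[9,40,0],[0,0,0]],[-1,[8,36,0],[0,0,0]],[-1,[7,30,0],[0,0,0]],[-1,[4,18,0],[0,0,0]],[-1,[2.3,10,0],[0,0,0]],[-1,[0,0,0],[0,0,0]],[-1,[0,0,0],[0,0,0]]]' 35
python3 -m handwheel '[[-1,[0,0,-10],[0,0,0]],[-1,[0,0,-15],[0,0,0]],[-1,[0,0,-8],[0,0,0]],[-1,[0,0,-4],[0,0,0]],[-1,[0,0,0],[0,0,0]],[-1,[0,0,0],[0,0,0]]]' 35
```

```text
clock: 14.75
position: [536.4, -0.3, 114.2]
tcp_rot: [[-0.001, 1.0, -0.002], [1.0, 0.001, -0.0], [-0.0, -0.002, -1.0]]
wrist_force: [0.1, 0.2, -2.2]
finger_gap: 0.704
grasp_force: 35.0
clock: 15.25
position: [536.9, -0.6, 77.9]
tcp_rot: [[0.001, 1.0, -0.001], [1.0, -0.001, -0.0], [-0.0, -0.001, -1.0]]
wrist_force: [0.8, 0.7, -1.6]
finger_gap: 0.702
grasp_force: 35.0
```

```bash
python3 -m handwheel '[[-1,[0.3,0.3,-3],[0,0,0]],[-1,[0,0,-2],[0,0,0]],[-1,[0,0,-2],[0,0,0]],[-1,[0,0,0],[0,0,0]]]' 35
python3 -m handwheel '[[-1,[0,0,-2],[0,0,0]],[-1,[0,0,-2],[0,0,0]],[-1,[0,0,-1],[0,0,0]],[-1,[0,0,0],[0,0,0]]]' 35
```

```text
clock: 15.58
position: [537.3, 0.3, 71.0]
tcp_rot: [[-0.0, 1.0, -0.0], [1.0, 0.0, -0.0], [-0.0, -0.0, -1.0]]
wrist_force: [0.3, -0.7, -1.6]
finger_gap: 0.704
grasp_force: 35.0
clock: 15.92
position: [537.2, 0.3, 65.9]
tcp_rot: [[-0.0, 1.0, -0.0], [1.0, 0.0, -0.0], [-0.0, -0.0, -1.0]]
wrist_force: [-0.1, -0.1, -2.5]
finger_gap: 0.705
grasp_force: 35.0
```

It slid over the barrel freely. Next I go down to the pins with light pressure.

```bash
python3 -m handwheel '[[-1,[0,0,-3],[0,0,0]],[-1,[0,0,-3],[0,0,0]],[-1,[0,0,-2],[0,0,0]],[-1,[0,0,-1],[0,0,0]],[-1,[0,0,0],[0,0,0]],[-1,[0,0,0],[0,0,0]]]' 35
```

```text
clock: 16.42
position: [537.3, 0.2, 57.1]
tcp_rot: [[0.0, 1.0, -0.0], [1.0, -0.0, 0.0], [0.0, -0.0, -1.0]]
wrist_force: [-0.7, -0.5, -1.9]
finger_gap: 0.709
grasp_force: 35.0
```

```bash
python3 -m handwheel '[[-1,[0,0,-1],[0,0,0]],[-1,[0,0,-0.7],[0,0,0]],[-1,[0,0,0],[0,0,0]],[-1,[0,0,0],[0,0,0]]]' 35
```

```text
clock: 16.75
position: [537.5, 0.2, 56.5]
tcp_rot: [[-0.0, 1.0, 0.0], [1.0, 0.0, -0.0], [-0.0, 0.0, -1.0]]
wrist_force: [-3.7, -0.9, 10.5]
finger_gap: 0.706
grasp_force: 35.0
```

Contact with the pins at TCP z 56.5, with 10 N. Now I turn in small steps and watch for the drop.

```bash
python3 -m handwheel '[[-1,[0,0,-0.5],[0,0,0.05]],[-1,[0,0,0],[0,0,0.05]],[-1,[0,0,0],[0,0,0.05]],[-1,[0,0,0],[0,0,0.05]],[-1,[0,0,0],[0,0,0.05]]]' 35 | egrep 'pos|rot|force'
python3 -m handwheel '[[-1,[0,0,0],[0,0,0.05]],[-1,[0,0,0],[0,0,0.05]],[-1,[0,0,0],[0,0,0.05]],[-1,[0,0,0],[0,0,0.05]]]' 35| egrep 'pos|rot|force'
```

```text
position: [538.9, 0.3, 56.6]
tcp_rot: [[-0.249, 0.968, 0.003], [0.968, 0.249, 0.0], [-0.001, 0.003, -1.0]]
wrist_force: [-2.2, 0.4, 11.7]
grasp_force: 35.0
position: [538.9, 0.4, 56.5]
tcp_rot: [[-0.437, 0.9, 0.003], [0.9, 0.437, 0.0], [-0.001, 0.003, -1.0]]
wrist_force: [-1.6, 1.5, 12.0]
grasp_force: 35.0
```

```bash
python3 -m handwheel '[[-1,[0,0,0],[0,0,0.05]],[-1,[0,0,0],[0,0,0.05]],[-1,[0,0,0],[0,0,0.05]],[-1,[0,0,0],[0,0,0.05]]]' 35 | egrep 'pos|rot|force'
python3 -m handwheel '[[-1,[0,0,0],[0,0,0.05]],[-1,[0,0,0],[0,0,0.05]],[-1,[0,0,0],[0,0,0.05]],[-1,[0,0,0],[0,0,0.05]]]' 35| egrep 'pos|rot|force'
```

```text
position: [538.8, 0.5, 56.4]
tcp_rot: [[-0.607, 0.795, 0.003], [0.795, 0.607, 0.0], [-0.002, 0.003, -1.0]]
wrist_force: [-1.6, 1.5, 11.9]
grasp_force: 35.0
position: [539.0, 0.3, 56.5]
tcp_rot: [[-0.753, 0.658, 0.004], [0.658, 0.753, 0.0], [-0.003, 0.002, -1.0]]
wrist_force: [-0.5, -1.7, 6.6]
grasp_force: 35.0
```

```bash
python3 -m handwheel '[[-1,[0,0,0],[0,0,0.04]],[-1,[0,0,0],[0,0,0.04]],[-1,[0,0,0],[0,0,0]]]' 35 | egrep 'pos|rot|force'
python3 -m handwheel '[[-1,[0,0,0],[0,0,0.04]],[-1,[0,0,0],[0,0,0.04]],[-1,[0,0,0],[0,0,0]]]' 35| egrep 'pos|rot|force'
```

```text
position: [538.6, 0.1, 55.7]
tcp_rot: [[-0.803, 0.596, 0.003], [0.596, 0.803, -0.0], [-0.002, 0.001, -1.0]]
wrist_force: [0.9, 0.6, 4.5]
grasp_force: 35.0
position: [537.5, 0.2, 54.9]
tcp_rot: [[-0.847, 0.532, 0.0], [0.532, 0.847, -0.0], [-0.0, 0.0, -1.0]]
wrist_force: [-0.3, -0.1, -0.6]
grasp_force: 35.0
```

The force has gone and z has fallen to 54.9, so the keyways are over the pins. I push down.

```bash
python3 -m handwheel '[[-1,[0,0,-1.5],[0,0,0.03]],[-1,[0,0,-1.5],[0,0,0]],[-1,[0,0,-1],[0,0,0]],[-1,[0,0,0],[0,0,0]]]' 35 | egrep 'pos|rot|force'
```

```text
position: [537.2, 0.2, 50.7]
tcp_rot: [[-0.862, 0.508, -0.0], [0.508, 0.862, 0.0], [0.0, -0.0, -1.0]]
wrist_force: [0.2, 0.2, -1.0]
grasp_force: 35.0
```

```bash
python3 -m handwheel '[[-1,[0,0,-2],[0,0,0]],[-1,[0,0,-2],[0,0,0]],[-1,[0,0,-2],[0,0,0]],[-1,[0,0,-1],[0,0,0]],[-1,[0,0,0],[0,0,0]]]' 40 | egrep 'pos|rot|force'
python3 -m handwheel '[[-1,[0,0,-1.5],[0,0,0]],[-1,[0,0,-1.5],[0,0,0]],[-1,[0,0,-1],[0,0,0]],[-1,[0,0,0],[0,0,0]],[-1,[0,0,0],[0,0,0]]]' 40 | egrep 'pos|rot|force'
```

```text
position: [537.5, 0.3, 44.0]
tcp_rot: [[-0.862, 0.506, 0.0], [0.506, 0.862, 0.0], [-0.0, 0.0, -1.0]]
wrist_force: [-0.6, 0.4, 5.2]
grasp_force: 40.0
position: [537.5, 0.3, 40.6]
tcp_rot: [[-0.862, 0.506, 0.0], [0.506, 0.862, 0.0], [-0.0, 0.0, -1.0]]
wrist_force: [-3.1, 0.8, 10.5]
grasp_force: 40.0
```

```bash
python3 -m handwheel '[[-1,[0,0,-1],[0,0,0]],[-1,[0,0,-0.5],[0,0,0]],[-1,[0,0,0],[0,0,0]],[-1,[0,0,0],[0,0,0]],[-1,[0,0,0],[0,0,0]]]' 45 | egrep 'pos|rot|force'
```

```text
position: [537.6, 0.2, 40.5]
tcp_rot: [[-0.862, 0.506, 0.001], [0.506, 0.862, 0.0], [-0.001, 0.0, -1.0]]
wrist_force: [-7.9, -0.7, 27.5]
grasp_force: 45.0
```

It has hit a hard stop at 40.5. That is 16 mm below the pin contact and matches the shoulder, with 27 N holding it there. Handing in.

```bash
python3 -c "
from station import r
print(r.close_job())"
```

```text
the job is handed in; nothing more can be done
None
```

The vial stands released on the pan in the cell, and the collar is keyed over the pins and held home on the shoulder by the gripper at about 27 N; I handed the job in, but it returned no verdict.

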